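# Pack the glass stoppers and stack the stock boxes

## Robot

A 6-joint arm with a two-finger parallel gripper is mounted at the origin on the work surface. World frame = base frame: x ahead of the robot, y to its left, z up, the work surface at z = 0. Lengths are in m, angles in rad, forces in N, time in s.
With the tool pointing down it reaches from about 0.325 to 0.9 m from the base axis. Payload 6.1 kg.
Tool frame: the origin (TCP) lies between the finger pads; the fingertips stand tips_ahead ahead of it and the grasp point (between the pads) lies 3 mm ahead of it (tips_ahead is the distance from the TCP to the fingertips, in m); z points along the fingers, y is the line along which they close (so a half turn about z gives the same grasp; the last joint's range is limited). The gripper opens to 85 mm and grips with 20 to 120 N. Pads are 22 mm wide; open, the fingers measure 114 mm over their backs; the gripper's body (76 mm by 85 mm) begins 54 mm behind the grasp point. The pads swing forward as they close: fully open they stand 13 mm farther back than shut.
Start: joints at [-1.437, 0.22, 1.526, -0, 1.395, -0.126], TCP at [0.161, -0.604, 0.253] pointing down, gripper open.
Joint ranges: [-2.98, 2.98], [-0.91, 2.08], [0.09, 2.57], [-1.24, 4.39], [0.2, 2.65], [-2.68, 2.68]. Speed limits (rad/s): [2.57, 2.57, 3.01, 3.14, 3.14, 3.14].

## Interface

Orientations are given as a unit quaternion [w, x, y, z].
In Python, from plant import * gives the robot as it stands.
- The arm moves only by the tool carry_out, never from a script. Its argument "moves" is a list of rows, each a list of 5 numbers: the shift along the world's x, y, z in cm, then the turn about the world's z in degrees, then the closure, from -1 (fully open) to 1 (shut), so that 0 is half open. In form: [[x, y, z, turn, gripper], ...]. A call has 1 to 5 rows; each row shifts and turns the commanded pose from where the row before left it; what a row does not reach is not made up. A row lasts 1/10 s, in which the tool goes at most 50 mm and 8.59 degrees, less where a joint would pass 70% of its speed; a pose out of reach is approached as far as the arm can. A call is refused whole if a number of a shift passes 5 or a number of a turn 8.59, either way. A call with a gripper value outside its range is refused whole. The fingers move at their own pace and stop on an object; the grip force is fixed at half the most. Time passes only in rows, so rows that do not move let the fingers close. It gives the time, the measured TCP pose, the force, the opening and the grip force at its end, in the units of the state.
- sense(): the state, without advancing time (a new reading comes with each control period).
- read_camera(name): name is "scene" or "side" or "wrist"; returns a dict with "color" (480x640x3 uint8, blue, green, red), "range_z" (480x640 float32, m along the optical axis (not along the pixel's ray), 0 where there is no reading), "camera_matrix" (3x3 intrinsics, pixels), "distortion" ([k1, k2, p1, p2, k3] as OpenCV has them; the pictures are not rectified), "view" (4x4, takes a point from world to camera coordinates); the wrist camera has in their place "T_tool_cam" (4x4, takes a point from camera to tool coordinates, whose origin is the TCP and whose axes are the flange's). Camera axes: x right, y down, z forward; pixel columns grow to the right and rows downward; lengths in m; the calibration is good to about 2 mm. A picture is of the moment at which its call begins: read the wrist's pose just before it.
- hand_in(): hands the job in; it is judged then, once.
The state is a dict: "time_s": time; "joints": joint angles; "qd": joint speeds; "joint_efforts": joint torques, N m; "position": TCP position; "ee_rot": TCP orientation; "contact_force": force on the tool from outside, world axes, zero at the start; "moment": the same for the moment, N m; "grip_width": finger opening in m; "grip_force": force on a finger pad.
Only numpy, scipy, OpenCV 4.12 (cv2) and the standard library are available. Lean on these libraries where they do the work, as an engineer would, in place of code of your own. Each camera call takes 0.05 s, during which the arm holds its last target. There are 200 camera calls.

## Task

Take every glass stopper out of the steel cooling bin and put them in the open stock box, no more than one in each compartment. Then fit the loose lid squarely on that box, and stack the closed box on top so that its recessed base drops fully down over the lid's lugs and sits level. Leave the bench torch, the beaker and the wooden tool rest where they are.

Things in the scene. Friction and masses are not known exactly. Their poses are not given: they have to be found in the camera images.
- bin: Open steel cooling bin, fixed to the bench, 260 (its x) x 210 (its y) x 50 mm high, walls and floor 4 mm thick. Origin: centre of its underside, z up. The stoppers stand in it on its floor.
- stock_box: Open plywood stock box, fixed to the bench, 164 (its x) x 148 (its y) x 78 mm high, walls 4 mm, inner floor 22 mm above its underside. Dividers 3 mm thick and only 12 mm high part the floor into 3 compartments along x and 2 along y, about 50 x 68 mm each, centres at x = -53, 0, +53 and y = -36, +36 mm. Origin: centre of its underside, z up.
- lid: Loose plywood lid (0.2 kg): plate 164 (its x) x 148 (its y) x 5 mm on four tapered corner pegs 8 mm long, which go inside the corners of the stock box's walls with 2.5 mm play all round. Origin: centre, at the level of the peg tips (8 mm below the plate's underside), z up; when seated, 70 mm above the box's underside. Fits either way round (a half turn).
- lid_bar (a point): Middle of the top of the lid's dark wooden grip bar, 29 mm above the lid's origin. The bar is 50 mm long (lid's x), 18 wide (y), 16 high above the plate. To either side of it, at x = -55 and +55 mm, y = 0, a tapered round dark wooden lug: 24 mm across at the foot, 16 at the top, 12 high.
- closed_box: Loose closed plywood stock box (about 0.5 kg), its lid clipped on for good: 164 (its x) x 148 (its y), 83 mm high to its lid plate. Origin: centre of its underside, z up. Its base has recesses 18 mm deep: 30 x 30 mm at x = -55 and +55 mm for lugs, 60 x 28 mm in the middle for a grip bar. Stacked, its underside lies on the lid's plate, 13 mm above the lid's origin; either way round.
- closed_box_bar (a point): Middle of the top of the closed box's grip bar, 99 mm above its origin, by which the box can be lifted: 50 mm long (box's x), 18 wide (y), 16 high above its plate, with the same two lugs as the lid.
- stopper1: Green glass bottle stopper (about 60 g), standing upside down on its round head, 40 mm across and 16 mm thick; above it the plug, 23 mm across tapering to 21 mm at the top, total height 44 mm. Origin: centre of the flat face of the head; z runs along the plug. May be absent.
- stopper2: Green glass bottle stopper (about 60 g), standing upside down on its round head, 40 mm across and 16 mm thick; above it the plug, 23 mm across tapering to 21 mm at the top, total height 44 mm. Origin: centre of the flat face of the head; z runs along the plug. May be absent.
- stopper3: Green glass bottle stopper (about 60 g), standing upside down on its round head, 40 mm across and 16 mm thick; above it the plug, 23 mm across tapering to 21 mm at the top, total height 44 mm. Origin: centre of the flat face of the head; z runs along the plug. May be absent.
- stopper4: Green glass bottle stopper (about 60 g), standing upside down on its round head, 40 mm across and 16 mm thick; above it the plug, 23 mm across tapering to 21 mm at the top, total height 44 mm. Origin: centre of the flat face of the head; z runs along the plug. May be absent.
- stopper5: Green glass bottle stopper (about 60 g), standing upside down on its round head, 40 mm across and 16 mm thick; above it the plug, 23 mm across tapering to 21 mm at the top, total height 44 mm. Origin: centre of the flat face of the head; z runs along the plug. May be absent.
- stopper6: Green glass bottle stopper (about 60 g), standing upside down on its round head, 40 mm across and 16 mm thick; above it the plug, 23 mm across tapering to 21 mm at the top, total height 44 mm. Origin: centre of the flat face of the head; z runs along the plug. May be absent.
- stopper1_mid (a point): Point on the axis of stopper1, 20 mm along z from its origin.
- stopper2_mid (a point): Point on the axis of stopper2, 20 mm along z from its origin.
- stopper3_mid (a point): Point on the axis of stopper3, 20 mm along z from its origin.
- stopper4_mid (a point): Point on the axis of stopper4, 20 mm along z from its origin.
- stopper5_mid (a point): Point on the axis of stopper5, 20 mm along z from its origin.
- stopper6_mid (a point): Point on the axis of stopper6, 20 mm along z from its origin.
- torch: Brass bench torch on a steel base 100 x 80 mm, 100 mm high, loose on the bench: leave it alone. Origin: centre of its underside.
- beaker: Glass beaker, 68 mm across, 90 mm high, loose on the bench: leave it alone. Origin: centre of its underside.
- rest: Wooden tool rest, block 90 x 60 x 25 mm with two 60 mm steel pins, loose on the bench: leave it alone. Origin: centre of its underside.

How it is judged:
On the way, in this order (a step that is already met when the one before it is completed fails the run):
1. every stopper lies in the open stock box, down in a compartment (x of stopper1_mid in the frame of stock_box between -0.078 and 0.078 m and y of stopper1_mid in the frame of stock_box between -0.07 and 0.07 m and z of stopper1_mid in the frame of stock_box between 0.025 and 0.05 m and x of stopper2_mid in the frame of stock_box between -0.078 and 0.078 m and y of stopper2_mid in the frame of stock_box between -0.07 and 0.07 m and z of stopper2_mid in the frame of stock_box between 0.025 and 0.05 m and x of stopper3_mid in the frame of stock_box between -0.078 and 0.078 m and y of stopper3_mid in the frame of stock_box between -0.07 and 0.07 m and z of stopper3_mid in the frame of stock_box between 0.025 and 0.05 m and x of stopper4_mid in the frame of stock_box between -0.078 and 0.078 m and y of stopper4_mid in the frame of stock_box between -0.07 and 0.07 m and z of stopper4_mid in the frame of stock_box between 0.025 and 0.05 m and x of stopper5_mid in the frame of stock_box between -0.078 and 0.078 m and y of stopper5_mid in the frame of stock_box between -0.07 and 0.07 m and z of stopper5_mid in the frame of stock_box between 0.025 and 0.05 m and x of stopper6_mid in the frame of stock_box between -0.078 and 0.078 m and y of stopper6_mid in the frame of stock_box between -0.07 and 0.07 m and z of stopper6_mid in the frame of stock_box between 0.025 and 0.05 m), for 0.2 s.
2. the lid is seated on the stock box (x of lid in the frame of stock_box between -0.006 and 0.006 m and y of lid in the frame of stock_box between -0.006 and 0.006 m and z of lid in the frame of stock_box between 0.066 and 0.0725 m and angle between the x axis of lid and the x axis of stock_box, either way round below 0.1 rad and angle between lid's own z axis and vertical below 0.05 rad), for 0.2 s.
At the end, for the whole second after the job is handed in: Each stopper down in a compartment (upright or lying, not on a divider or another); lid seated on the box within 6 mm, 0.1 rad, plate on the rim within 3 mm; closed box locked on the lid within 6 mm, 0.12 rad, down on its plate within 3 mm; both level (0.05 rad) and at rest (all of step 1 and all of step 2 and x of closed_box in the frame of lid between -0.006 and 0.006 m and y of closed_box in the frame of lid between -0.006 and 0.006 m and z of closed_box in the frame of lid between 0.01 and 0.0155 m and angle between the x axis of closed_box and the x axis of lid, either way round below 0.12 rad and angle between closed_box's own z axis and vertical below 0.05 rad and linear speed of each of closed_box, lid below 0.02 m/s); the robot touches nothing.
It fails at once if the torch is moved more than 30 mm (distance of torch from where it was at the start of the episode above 0.03 m).
It fails at once if the beaker is moved more than 30 mm (distance of beaker from where it was at the start of the episode above 0.03 m).
It fails at once if the tool rest is moved more than 30 mm (distance of rest from where it was at the start of the episode above 0.03 m).
Of stopper1, stopper2, stopper3, stopper4, stopper5, stopper6 only 4 to 6 are there at a start; the rules pass over those that are not, and their reading is None.
At some moment in a run one of stopper1, stopper2, stopper3, stopper4, stopper5, stopper6, lid may be knocked a few centimetres aside while the robot is not near it.
It also fails if it takes over 210 s, if anything falls off the work surface, if the arm or the gripper's body presses on something with over 40 N, if the wrist force passes 120 N, or if a joint passes its speed limit or range.

## Working session

There is one attempt and no reset: what is moved stays moved. The work goes in short steps, Python scripts to look and compute and a tool call to move; the robot and the scene stay as the last step left them, time stands still between calls to the robot, and variables do not carry over. Pictures are saved under pics/ and viewed, at most 14 in all, crops included, and the job is handed in when it is done.

Besides the shell and the picture viewer there is one more tool, called after "Request:" as name(argument=value, ...) on one line, values as JSON. carry_out: Moves the arm, as the interface text tells. Its arguments: {"type":"object","properties":{"moves":{"type":"array","items":{"type":"array","items":{"type":"number"}}}},"required":["moves"]}

```bash
ls; mkdir -p pics; cat > h.py <<'E'
from plant import *
import numpy as np, cv2
from scipy.spatial.transform import Rotation as R
def cam(name):
    s=sense(); c=read_camera(name)
    if name=="wrist":
        q=s["ee_rot"]; T=np.eye(4); T[:3,:3]=R.from_quat([q[1],q[2],q[3],q[0]]).as_matrix(); T[:3,3]=s["position"]
        c["cw"]=T@np.array(c["T_tool_cam"])
    else: c["cw"]=np.linalg.inv(np.array(c["view"]))
    return c
def cloud(c):
    h,w=c["range_z"].shape; v,u=np.mgrid[:h,:w]
    p=cv2.undistortPoints(np.stack([u.ravel(),v.ravel()],1).astype(np.float64)[:,None],np.array(c["camera_matrix"]),np.array(c["distortion"]))[:,0]
    z=c["range_z"].ravel().astype(float); P=np.stack([p[:,0]*z,p[:,1]*z,z],1)@c["cw"][:3,:3].T+c["cw"][:3,3]
    P[z==0]=np.nan
    return P.reshape(h,w,3)
E
python3 - <<'E'
from h import *
s=sense(); print({k:np.round(v,3) for k,v in s.items()})
for n in("scene","side","wrist"):
    c=cam(n); cv2.imwrite(f"pics/{n}0.png",c["color"]); np.savez(f"{n}0.npz",P=cloud(c),c=c["color"])
    print(n,np.round(c["cw"],3).tolist(),np.round(c["camera_matrix"],0).tolist(), (c["range_z"]>0).mean())
E
```

```text
pics
{'time_s': np.float64(0.0), 'joints': array([-1.437,  0.221,  1.528, -0.   ,  1.395, -0.126]), 'qd': array([ 0.001,  0.001, -0.001,  0.001, -0.001, -0.   ]), 'joint_efforts': array([ 1.0000e-03, -4.9690e+01, -3.8939e+01, -0.0000e+00,  1.1000e-02,
        0.0000e+00]), 'position': array([ 0.16 , -0.603,  0.252]), 'ee_rot': array([-0.001,  0.992,  0.13 , -0.   ]), 'contact_force': array([-0.503,  0.728, -0.54 ]), 'moment': array([-0.014, -0.003,  0.001]), 'grip_force': np.float64(0.0), 'grip_width': np.float64(0.085)}
scene [[-0.686, 0.493, -0.535, 1.103], [0.727, 0.47, -0.5, 0.5], [0.005, -0.732, -0.681, 0.772], [0.0, 0.0, 0.0, 1.0]] [[539.0, 0.0, 322.0], [0.0, 539.0, 238.0], [0.0, 0.0, 1.0]] 0.9958626302083333
side [[0.976, -0.15, 0.155, 0.41], [-0.216, -0.664, 0.716, -0.705], [-0.004, -0.732, -0.681, 0.739], [0.0, 0.0, 0.0, 1.0]] [[460.0, 0.0, 322.0], [0.0, 460.0, 243.0], [0.0, 0.0, 1.0]] 0.995859375
wrist [[0.257, -0.915, -0.312, 0.24], [-0.966, -0.244, -0.081, -0.582], [-0.002, 0.323, -0.946, 0.372], [0.0, 0.0, 0.0, 1.0]] [[333.0, 0.0, 321.0], [0.0, 333.0, 243.0], [0.0, 0.0, 1.0]] 0.9959765625
```

View pics/scene0.png

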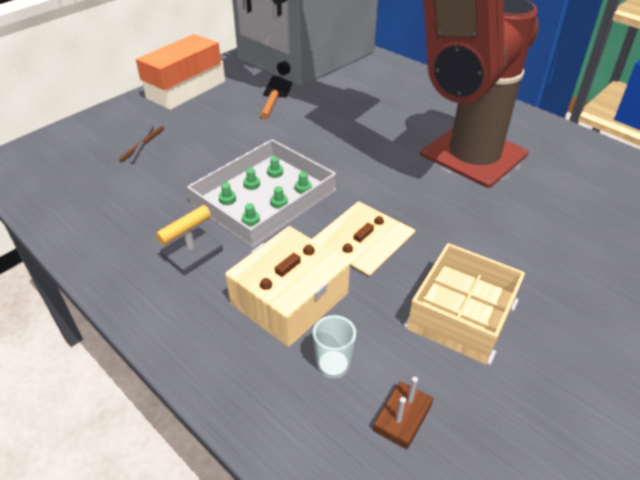

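View pics/side0.png

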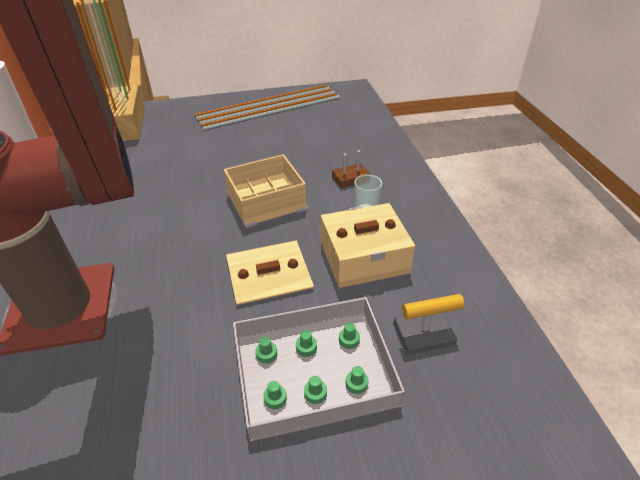

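Both views show six stoppers in the bin (scene 227,192 to 250,214). The closed box bar is at scene (288,264), the lid bar at (363,232) and the open box around (467,300). The torch, beaker and rest stand on the outer side.

```bash
cat > m.py <<'E'
from h import *
def comps(mask,mn):
    n,l,st,_=cv2.connectedComponentsWithStats(mask.astype(np.uint8))
    return [l==i for i in range(1,n) if st[i,4]>=mn]
def rect(p):
    (cx,cy),(w,h),a=cv2.minAreaRect((p*1000).astype(np.float32)); return np.round([cx,cy,w,h,a],1)
def greens(P,C):
    g=(C[...,1].astype(int)>C[...,2]+40)&(C[...,1].astype(int)>C[...,0]+25)&(P[...,2]<.15)
    out=[]
    for m in comps(g,25):
        p=P[m]; zt=np.nanpercentile(p[:,2],97); t=p[p[:,2]>zt-.006]
        out.append(np.round([*(t[:,:2].mean(0)*1000),zt*1000,len(p)],1))
    return out
def darks(P,C):
    i=C.astype(int); d=(i[...,2]<120)&(i[...,2]>i[...,0]+22)&(i[...,1]<70)&(P[...,2]<.15)&(P[...,0]>.15)
    d&=P[...,2]>.005
    out=[]
    for m in comps(d,25):
        p=P[m]; zt=np.nanpercentile(p[:,2],95); t=p[p[:,2]>zt-.004]
        out.append((np.round([*t.mean(0)*1000,zt*1000,len(p)],1).tolist(),rect(t[:,:2]).tolist()))
    return out
def wood(P,C,zlo,zhi,mn=300):
    i=C.astype(int); w=(i[...,2]>140)&(i[...,2]>i[...,0]+35)&(P[...,2]>zlo)&(P[...,2]<zhi)
    w=cv2.morphologyEx(w.astype(np.uint8),cv2.MORPH_CLOSE,np.ones((3,3)))
    return [(int(m.sum()),np.round(np.nanmedian(P[m][:,2])*1000,1),rect(P[m][:,:2][np.isfinite(P[m][:,0])]).tolist()) for m in comps(w,mn)]
E
python3 - <<'E'
from m import *
for n in("scene","side","wrist"):
    d=np.load(f"{n}0.npz"); P,C=d["P"],d["c"]
    print(n); print("G",*greens(P,C),sep="\n")
    print("D",*darks(P,C),sep="\n")
    for z in((.006,.018),(.074,.081),(.081,.088)): print("W",z,wood(P,C,*z))
    if n!="wrist":
        for a in((.078,.11),(.015,.03)): pass
E
```

```text
scene
G
[-1855.4  -208.6  -204.3   756. ]
[ 315.5 -810.   134.5 1306. ]
[-1852.3  -105.4  -236.4   211. ]
[-925.3   72.4 -199.1 1267. ]
[ 206.5 -546.    25.7   99. ]
[ 414.7 -299.5   50.7  222. ]
[ 572.5 -207.8   42.4 2127. ]
[ 485.2 -304.8   50.3  236. ]
[ 413.2 -206.5   49.4  220. ]
[ 371.8 -211.6    6.4   33. ]
[ 559.9 -302.6   50.   254. ]
[ 487.9 -208.5   49.9  242. ]
[6.6700e+02 8.2000e+00 8.6500e+01 1.0306e+04]
[ 722.7 -223.1   97.9  655. ]
[ 475.7  263.4   80.4 4365. ]
[ 990.9 -976.2 -741.2   35. ]
[739.  179.2  90.7 519. ]
[ 1103.2 -1006.2  -741.1    97. ]
[1042.  -952.  -743.2   38. ]
[1036.  -905.7 -741.6   64. ]
[1092.6 -951.8 -741.8   81. ]
[ 930.8 -777.4 -743.4   76. ]
[ 971.8 -676.3 -741.9  361. ]
[1140.  -901.2 -742.2  165. ]
[1059.7 -836.9 -743.4   26. ]
[ 899.6 -664.  -741.1   28. ]
[1103.2 -828.3 -740.4   33. ]
[1072.1 -803.1 -742.2   55. ]
[1172.2 -851.1 -741.    32. ]
[1111.1 -773.4 -740.8   51. ]
[1217.  -757.8 -741.9   33. ]
[1233.3 -719.2 -742.9   57. ]
[1173.4 -668.7 -743.1   51. ]
[1181.5 -556.5 -743.    71. ]
[1148.4 -489.8 -742.4  526. ]
[ 951.6 -352.4 -74
[... 1957 characters left out ...]
 -0.4, 165.6, 152.4, 4.4]), (1209, np.float64(13.1), [78.4, 25.4, 71.5, 161.1, 10.4]), (369, np.float64(13.2), [-89.8, -29.1, 100.7, 37.3, 81.0])]
W (0.074, 0.081) [(473, np.float64(77.7), [471.1, 259.5, 166.0, 154.5, 12.0])]
W (0.081, 0.088) [(3093, np.float64(84.7), [662.0, 4.3, 166.2, 156.3, 2.8])]
wrist
G
[  263.5  -789.9   131.2 14377. ]
[ 205.  -546.7   22.5 1830. ]
[ 193.8 -770.1   98.   118. ]
D
W (0.006, 0.018) [(1032, np.float64(12.0), [323.8, -761.8, 157.7, 3.2, 5.8]), (427, np.float64(16.6), [206.9, -555.6, 129.8, 5.2, 34.6])]
W (0.074, 0.081) [(1310, np.float64(77.5), [290.1, -760.2, 192.5, 3.4, 5.6])]
W (0.081, 0.088) [(1389, np.float64(84.6), [288.0, -760.5, 189.0, 3.3, 5.7])]
```

View pics/wrist0.png

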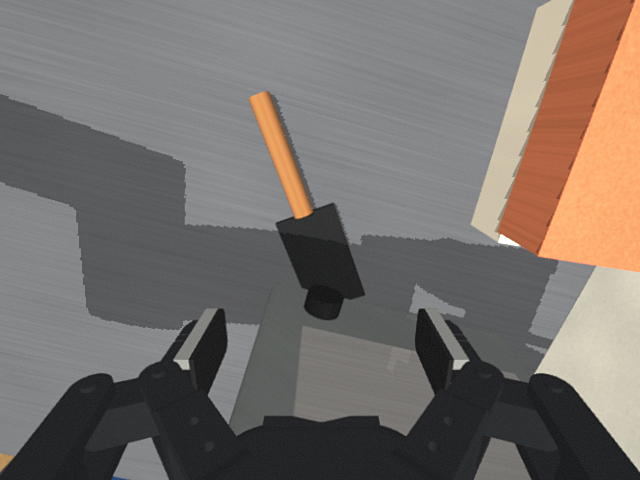

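The wrist view shows only the tidy-up area behind the bin and the fingers at (205,340) and (440,340). Scene and side averages agree with the expected sizes: stopper tops about 50 mm, lid plate 13–15 mm, box rim 78 mm. So I move over the bin for a close look.

Request:
carry_out(moves=[[3.2, 3.4, 0, -3, 0], [3.2, 3.4, 0, 0, 0], [3.2, 3.4, 0, 0, 0], [3.2, 3.4, 0, 0, 0], [3.2, 3.4, 0, 0, 0]])

```text
time_s: 0.65
position: [0.3214, -0.4324, 0.253]
ee_rot: [-0.0, 0.995, 0.103, -0.0]
contact_force: [0.3, -0.1, 0.0]
grip_width: 0.0428
grip_force: 0.0
```

Request:
carry_out(moves=[[3.2, 3.4, 0, 0, 0], [3.2, 3.4, 0, 0, 0], [3.2, 3.4, 0, 0, 0], [2, 3.4, 0, 0, 0], [0, 0, 0, 0, 0]])

```text
time_s: 1.15
position: [0.4385, -0.294, 0.253]
ee_rot: [-0.001, 0.994, 0.106, 0.0]
contact_force: [-0.3, -0.8, -0.1]
grip_width: 0.0427
grip_force: 0.0
```

```bash
cat > w.py <<'E'
from m import *
import plant
def look(n):
    c=cam("wrist"); P=cloud(c); cv2.imwrite(f"pics/{n}.png",c["color"]); return P,c["color"]
if __name__=="__main__":
    s=sense(); q=s["ee_rot"]; print(s["time_s"],np.round(s["position"],4),"yaw_y",np.degrees(np.arctan2(*R.from_quat([q[1],q[2],q[3],q[0]]).as_matrix()[[1,0],1])),s["grip_width"],getattr(plant,"tips_ahead",None))
    import sys
    P,C=look(sys.argv[1]); 
    i=C.astype(int); g=(i[...,1]>i[...,2]+40)&(i[...,1]>i[...,0]+25)&(P[...,2]>.038)&(P[...,2]<.15)
    for m in comps(g,25):
        p=P[m]; print("plug",rect(p[:,:2]),np.round(np.median(p[:,2])*1000,1),m.sum())
    for d in darks(P,C): print("D",d)
E
python3 w.py w1; python3 -c "
import plant;print([k for k in dir(plant) if k[0]!='_'])"
```

```text
1.15 [ 0.4385 -0.294   0.253 ] yaw_y -77.81263079254188 0.04273111794587571 0.022
plug [ 567.3 -211.    20.3   19.6    6.7] 47.3 488
plug [ 556.4 -303.6   20.5   20.4   20.2] 47.2 465
plug [ 484.4 -210.    20.    20.1   56.6] 47.4 384
plug [ 481.4 -305.4   20.4   20.4   14.5] 47.3 391
plug [ 410.3 -208.2   19.    19.7   13.5] 47.3 315
plug [ 412.5 -300.    21.    19.    84.7] 47.4 322
D ([497.0, 0.9, 23.6, 25.1, 376.0], [496.3, 2.7, 15.5, 18.0, 83.0])
D ([445.2, -7.3, 27.0, 28.5, 593.0], [444.1, -7.6, 50.1, 14.5, 20.0])
D ([388.1, -6.4, 23.3, 24.9, 301.0], [387.1, -5.5, 16.9, 17.5, 76.0])
['MotionError', 'hand_in', 'read_camera', 'sense', 'tips_ahead']
```

Request:
carry_out(moves=[[-2.6, -0.6, -4, 0, 0], [0, 0, -5, 0, 0], [0, 0, -5, 0, 0], [0, 0, -4.7, 0, 0], [0, 0, -2, 0, 0]])

```text
time_s: 1.7
position: [0.4069, -0.3027, 0.0414]
ee_rot: [-0.003, 0.995, 0.103, -0.003]
contact_force: [-0.5, 0.5, -0.3]
grip_width: 0.043
grip_force: 0.0
```

Request:
carry_out(moves=[[0, 0, 0, 0, 0], [0, 0, 0, 0, 1], [0, 0, 0, 0, 1], [0, 0, 0, 0, 1], [0, 0, 0, 0, 1]])

```text
time_s: 2.2
position: [0.4114, -0.3049, 0.0478]
ee_rot: [0.001, 0.995, 0.104, 0.001]
contact_force: [0.5, 0.3, 4.1]
grip_width: 0.0195
grip_force: 59.1
```

Request:
carry_out(moves=[[0, 0, 0, 0, 1], [0, 0, 4, 0, 1], [0, 0, 4, 0, 1], [0, 0, 4, 0, 1], [0, 0, 0, 0, 1]])

```text
time_s: 2.7
position: [0.4136, -0.3068, 0.1731]
ee_rot: [0.005, 0.995, 0.104, 0.004]
contact_force: [1.1, -0.1, -0.1]
grip_width: 0.0196
grip_force: 59.1
```

Request:
carry_out(moves=[[0, 4.5, 0, 0, 1], [0, 4.9, 0, 0, 1], [0, 4.9, 0, 0, 1], [0, 4.9, 0, 0, 1], [0, 4.9, 0, 0, 1]])

```text
time_s: 3.2
position: [0.4097, -0.0611, 0.1657]
ee_rot: [-0.0, 0.995, 0.103, -0.0]
contact_force: [1.1, 0.1, 0.1]
grip_width: 0.0194
grip_force: 59.1
```

Request:
carry_out(moves=[[0, 4.9, 0, 0, 1], [0, 4.9, 0, 0, 1], [0, 4.9, 0, 0, 1], [0, 4.9, 0, 0, 1], [0, 4.9, 0, 0, 1]])

```text
time_s: 3.7
position: [0.4097, 0.184, 0.1659]
ee_rot: [0.0, 0.995, 0.104, 0.0]
contact_force: [0.3, 0.0, -0.3]
grip_width: 0.0194
grip_force: 59.1
```

Request:
carry_out(moves=[[0, 4.9, 0, 0, 1], [0.2, 3.1, 0, 0, 1], [0, 1, 0, 0, 1], [0, 0, 0, 0, 1], [0, 0, 0, 0, 1]])

```text
time_s: 4.2
position: [0.4121, 0.271, 0.1656]
ee_rot: [0.001, 0.995, 0.104, -0.001]
contact_force: [-0.6, -1.0, -1.7]
grip_width: 0.0195
grip_force: 59.2
```

```bash
python3 w.py w2; python3 -c "
from m import *
d=cam('side');P=cloud(d);print(wood(P,d['color'],.074,.081,100)); cv2.imwrite('pics/s2.png',d['color'])
d=cam('wrist');P=cloud(d);print(wood(P,d['color'],.070,.085,100))"
```

```text
4.2 [0.4121 0.271  0.1656] yaw_y -78.11233346737589 0.019525042042346733 0.022
plug [423.1 274.2  22.1  38.7  14. ] 137.2 1453
D ([491.8, 14.5, 14.1, 15.7, 36.0], [491.5, 14.1, 12.8, 2.9, 27.7])
D ([434.8, 3.9, 27.8, 29.0, 1326.0], [441.4, 2.1, 48.8, 19.7, 6.1])
D ([387.6, -0.7, 23.6, 25.0, 548.0], [387.4, -1.1, 17.7, 17.0, 31.3])
[(448, np.float64(77.7), [470.7, 261.2, 166.0, 156.5, 12.6])]
[(7072, np.float64(77.3), [469.9, 262.5, 165.1, 149.5, 12.4])]
```

View pics/w2.png

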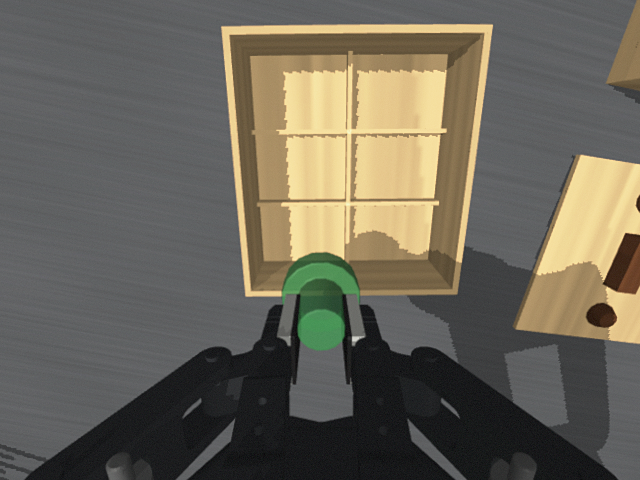

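The wrist view shows the first stopper held upright at (320,310) over the near edge of the open box, whose six compartments are empty. The rim is 165x150 mm at 77.5 mm height, as it should be.

Request:
carry_out(moves=[[0, 1.1, -3, 0, 1], [0, 0, -3, 0, 1], [0, 0, -2, 0, 1], [0, 0, -1.5, 0, 1], [0, 0, -0.5, 0, 1]])

```text
time_s: 4.85
position: [0.4116, 0.2814, 0.0657]
ee_rot: [0.001, 0.995, 0.103, -0.002]
contact_force: [-16.1, -8.5, 36.5]
grip_width: 0.0196
grip_force: 63.7
```

Request:
carry_out(moves=[[0, 0, 0, 0, 1], [0, 0, 0, 0, 1], [0, 0, 0, 0, 0.15], [0, 0, 0, 0, 0.15], [0, 0, 0, 0, 0.15]])

```text
time_s: 5.35
position: [0.4128, 0.283, 0.0666]
ee_rot: [-0.0, 0.995, 0.103, 0.0]
contact_force: [-0.7, 0.6, 0.6]
grip_width: 0.0363
grip_force: 0.0
```

Request:
carry_out(moves=[[0, 0, 2, 0, 0.15], [0, 0, 4, 0, 0], [0, 0, 4, 0, 0], [0.5, -4.9, 0, 0, 0], [0.5, -4.9, 0, 0, 0]])

```text
time_s: 5.85
position: [0.4236, 0.1852, 0.1685]
ee_rot: [-0.0, 0.994, 0.106, 0.002]
contact_force: [1.6, -0.5, 0.1]
grip_width: 0.0427
grip_force: 0.0
```

Request:
carry_out(moves=[[0.5, -4.9, 0, 0, 0], [0.5, -4.9, 0, 0, 0], [0.5, -4.9, 0, 0, 0], [0.5, -4.9, 0, 0, 0], [0.5, -4.9, 0, 0, 0]])

```text
time_s: 6.35
position: [0.4475, -0.062, 0.1667]
ee_rot: [0.0, 0.995, 0.104, 0.001]
contact_force: [1.7, 0.1, 0.7]
grip_width: 0.0428
grip_force: 0.0
```

Request:
carry_out(moves=[[0.5, -4.9, 0, 0, 0], [0.5, -4.9, 0, 0, 0], [0.6, -4.9, 0, 0, 0], [0.7, -4.9, 0, 0, 0], [0, 0, 0, 0, 0]])

```text
time_s: 6.85
position: [0.4709, -0.2617, 0.1667]
ee_rot: [0.002, 0.995, 0.101, 0.001]
contact_force: [-1.2, 0.8, -0.1]
grip_width: 0.0426
grip_force: 0.0
```

Request:
carry_out(moves=[[1, -4.9, 0, 0, 0], [0, 0, 0, 0, 0], [0, 0, 0, 0, 0]])

```text
time_s: 7.15
position: [0.4803, -0.3052, 0.1659]
ee_rot: [-0.0, 0.995, 0.103, -0.0]
contact_force: [-0.7, 1.5, 0.4]
grip_width: 0.043
grip_force: 0.0
```

```bash
python3 w.py w3; python3 - <<'E'
from m import *
for n in("side","scene"):
    c=cam(n);P=cloud(c);C=c["color"]; i=C.astype(int); g=(i[...,1]>i[...,2]+40)&(i[...,1]>i[...,0]+25)&(P[...,2]<.15)&(P[...,2]>.03)&(P[...,0]>.3)&(P[...,0]<.65)
    for m in comps(g,25): print(n,np.round(np.median(P[m],0)*1000),m.sum())
E
```

```text
7.15 [ 0.4803 -0.3052  0.1659] yaw_y -78.19335552751399 0.042995432489177136 0.022
plug [ 567.  -210.9   20.3   20.    11. ] 47.4 800
plug [ 556.1 -303.6   21.1   20.3   25.5] 47.3 755
plug [ 485.  -209.8   19.5   20.3   10. ] 47.4 594
plug [ 482.2 -305.4   19.    20.8   10.7] 47.4 562
plug [ 410.2 -207.9   20.3   20.3   53.2] 47.2 480
D ([255.5, -511.6, 17.8, 19.2, 115.0], [255.3, -511.3, 3.4, 13.6, 38.0])
side [ 567. -218.   48.] 147
side [ 410. -215.   48.] 162
side [ 483. -220.   43.] 77
side [ 556. -310.   48.] 175
side [ 482. -312.   48.] 178
scene [ 487. -302.   45.] 94
scene [ 416. -204.   46.] 91
scene [ 562. -300.   44.] 100
scene [ 491. -206.   45.] 99
scene [ 573. -206.   45.] 110
scene [424. 285.  45.] 343
```

Request:
carry_out(moves=[[0, 0, -5, 0, 0], [0, 0, -4, 0, 0], [0, 0, -3, 0, 0], [0, 0, 0, 0, 0], [0, 0, 0, 0, 1]])

```text
time_s: 7.8
position: [0.4807, -0.3042, 0.047]
ee_rot: [-0.0, 0.995, 0.104, -0.0]
contact_force: [0.1, 0.7, 0.2]
grip_width: 0.0297
grip_force: 0.0
```

Request:
carry_out(moves=[[0, 0, 0, 0, 1], [0, 0, 0, 0, 1], [0, 0, 0, 0, 1], [0, 0, 3, 0, 1], [0, 0, 4, 0, 1]])

```text
time_s: 8.3
position: [0.4789, -0.3037, 0.1152]
ee_rot: [-0.002, 0.995, 0.103, -0.002]
contact_force: [0.1, 0.2, -0.6]
grip_width: 0.0195
grip_force: 59.0
```

Request:
carry_out(moves=[[0, 0, 5, 0, 1], [0, 4, 0, 0, 1], [0, 4.9, 0, 0, 1], [0, 4.9, 0, 0, 1], [0, 4.9, 0, 0, 1]])

```text
time_s: 8.8
position: [0.4803, -0.1165, 0.1671]
ee_rot: [0.0, 0.995, 0.103, 0.001]
contact_force: [0.2, 1.7, 0.1]
grip_width: 0.0195
grip_force: 59.0
```

Request:
carry_out(moves=[[0, 4.9, 0, 0, 1], [0, 4.9, 0, 0, 1], [0, 4.9, 0, 0, 1], [0, 4.9, 0, 0, 1], [0, 4.9, 0, 0, 1]])

```text
time_s: 9.3
position: [0.4804, 0.1289, 0.1672]
ee_rot: [0.0, 0.995, 0.103, 0.001]
contact_force: [0.6, 0.3, -0.9]
grip_width: 0.0195
grip_force: 59.0
```

Request:
carry_out(moves=[[-1, 4.9, 0, 0, 1], [-0.8, 4.9, 0, 0, 1], [0, 4, 0, 0, 1], [0, 2.9, 0, 0, 1], [0, 0, 0, 0, 1]])

```text
time_s: 9.8
position: [0.4621, 0.2973, 0.1671]
ee_rot: [-0.001, 0.994, 0.105, 0.001]
contact_force: [-1.0, 0.1, -0.4]
grip_width: 0.0192
grip_force: 59.0
```

Request:
carry_out(moves=[[0, 0, -4, 0, 1], [0, 0, -3, 0, 1], [0, 0, -1.5, 0, 1], [0, 0, -0.8, 0, 1], [0, 0, -0.5, 0, 1]])

```text
time_s: 10.3
position: [0.463, 0.2936, 0.0685]
ee_rot: [-0.0, 0.995, 0.103, 0.0]
contact_force: [0.8, 0.1, -0.2]
grip_width: 0.0195
grip_force: 59.0
```

Request:
carry_out(moves=[[0, 0, 0, 0, 1], [0, 0, 0, 0, 0.15], [0, 0, 0, 0, 0.15], [0, 0, 0, 0, 0.15], [0, 0, 2, 0, 0.15]])

```text
time_s: 10.8
position: [0.4608, 0.2932, 0.0865]
ee_rot: [0.001, 0.995, 0.104, -0.002]
contact_force: [-0.3, -0.0, -0.9]
grip_width: 0.0361
grip_force: 0.0
```

Request:
carry_out(moves=[[0, 0, 4, 0, 0], [0, 0, 3.8, 0, 0], [0, -4.4, 0, 0, 0], [0, -4.9, 0, 0, 0], [0, -4.9, 0, 0, 0]])

```text
time_s: 11.3
position: [0.4627, 0.151, 0.1673]
ee_rot: [0.0, 0.995, 0.105, 0.001]
contact_force: [1.0, 0.4, -0.2]
grip_width: 0.0426
grip_force: 0.0
```

Request:
carry_out(moves=[[0, -4.9, 0, 0, 0], [0, -4.9, 0, 0, 0], [0, -4.9, 0, 0, 0], [0, -4.9, 0, 0, 0], [0, -4.9, 0, 0, 0]])

```text
time_s: 11.8
position: [0.4625, -0.095, 0.1671]
ee_rot: [0.0, 0.995, 0.104, 0.001]
contact_force: [1.4, 0.7, 0.1]
grip_width: 0.0426
grip_force: 0.0
```

Request:
carry_out(moves=[[1, -4.9, 0, 0, 0], [1.1, -4.9, 0, 0, 0], [0, -1.9, 0, 0, 0], [0, 0, 0, 0, 0], [0, 0, 0, 0, 0]])

```text
time_s: 12.3
position: [0.4833, -0.2096, 0.1663]
ee_rot: [-0.0, 0.995, 0.103, -0.0]
contact_force: [0.7, 0.8, 0.1]
grip_width: 0.0427
grip_force: 0.0
```

```bash
cat > chk.py <<'E'
from m import *
import sys
c=cam("scene");P=cloud(c);C=c["color"]; cv2.imwrite(f"pics/{sys.argv[1]}.png",cv2.resize(C[220:380,380:560],None,fx=4,fy=3.5))
i=C.astype(int); g=(i[...,1]>i[...,2]+40)&(i[...,1]>i[...,0]+25)&(P[...,2]<.15)&(P[...,2]>.03)&(P[...,0]>.3)&(P[...,0]<.65)
for m in comps(g,25): print(np.round(np.median(P[m],0)*1000),np.nanmax(P[m][:,2]),m.sum())
E
python3 w.py w4; python3 chk.py c4
```

```text
12.3 [ 0.4833 -0.2096  0.1663] yaw_y -78.1753786036803 0.04268057715183147 0.022
plug [ 567.1 -210.8   20.2   20.    12. ] 47.4 761
plug [ 556.4 -303.3   19.9   19.5   43.2] 47.4 661
plug [ 484.7 -209.6   19.7   19.9   12.8] 47.4 549
plug [ 410.3 -207.3   20.9   19.6   61.4] 47.1 433
D ([497.4, 2.4, 24.0, 25.4, 750.0], [497.1, 2.7, 17.4, 16.8, 70.7])
D ([443.2, -0.6, 28.1, 29.3, 1984.0], [442.0, 0.1, 50.2, 19.0, 3.8])
D ([388.4, -5.0, 23.8, 25.1, 555.0], [388.0, -5.1, 16.7, 17.3, 1.4])
[ 416. -204.   43.] 0.050816570468692035 93
[ 561. -299.   45.] 0.05187220665282344 98
[ 490. -206.   46.] 0.05076633949950771 105
[ 573. -206.   44.] 0.0518732423970788 110
[461. 291.  46.] 0.07038120526577085 721
```

View pics/c4.png

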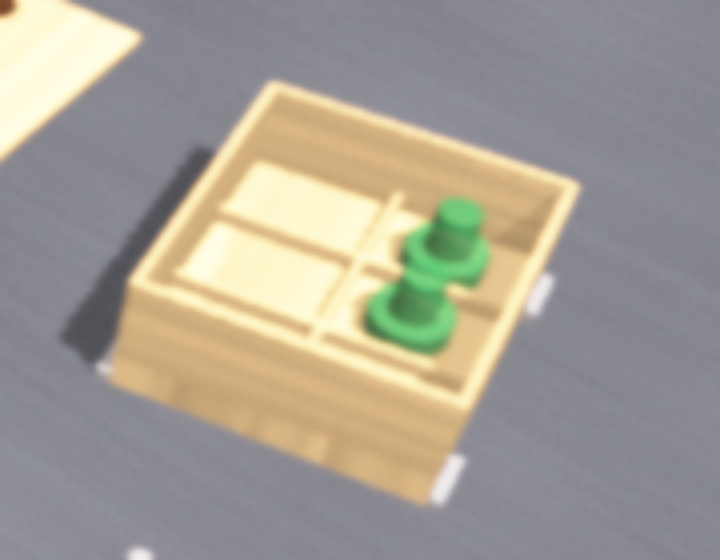

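The crop shows the two stoppers standing upright in adjacent +y compartments, with heads at (445,255) and (410,320). I continue.

Request:
carry_out(moves=[[0, 0, -5, 0, 0], [0, 0, -4, 0, 0], [0, 0, -3, 0, 0], [0, 0, 0, 0, 0], [0, 0, 0, 0, 1]])

```text
time_s: 12.9
position: [0.4836, -0.2087, 0.0468]
ee_rot: [-0.0, 0.995, 0.104, -0.0]
contact_force: [1.2, -0.3, -0.4]
grip_width: 0.0295
grip_force: 0.0
```

Request:
carry_out(moves=[[0, 0, 0, 0, 1], [0, 0, 0, 0, 1], [0, 0, 0, 0, 1], [0, 0, 3, 0, 1], [0, 0, 4, 0, 1]])

```text
time_s: 13.4
position: [0.4817, -0.2088, 0.1154]
ee_rot: [-0.001, 0.995, 0.103, -0.002]
contact_force: [1.5, -0.2, -0.4]
grip_width: 0.0198
grip_force: 59.0
```

Request:
carry_out(moves=[[0, 0, 5, 0, 1], [0, 4, 0, 0, 1], [0, 4.9, 0, 0, 1], [0, 4.9, 0, 0, 1], [0, 4.9, 0, 0, 1]])

```text
time_s: 13.9
position: [0.4834, -0.0214, 0.1673]
ee_rot: [0.0, 0.995, 0.103, 0.001]
contact_force: [0.8, 1.1, -1.3]
grip_width: 0.02
grip_force: 59.0
```

Request:
carry_out(moves=[[0, 4.9, 0, 0, 1], [0, 4.9, 0, 0, 1], [0, 4.9, 0, 0, 1], [0.5, 4.9, 0, 0, 1], [0.5, 4.9, 0, 0, 1]])

```text
time_s: 14.4
position: [0.4934, 0.2243, 0.1672]
ee_rot: [-0.0, 0.995, 0.104, 0.001]
contact_force: [1.4, -0.9, -0.8]
grip_width: 0.0197
grip_force: 59.0
```

Request:
carry_out(moves=[[1, 4, 0, 0, 1], [1, 4.3, 0, 0, 1], [0, 0, 0, 0, 1], [0, 0, 0, 0, 1], [0, 0, -4, 0, 1]])

```text
time_s: 14.9
position: [0.5178, 0.3065, 0.1324]
ee_rot: [-0.002, 0.995, 0.104, 0.006]
contact_force: [2.0, 0.1, -0.5]
grip_width: 0.0199
grip_force: 59.1
```

Request:
carry_out(moves=[[0, 0, -3, 0, 1], [0, 0, -1.5, 0, 1], [0, 0, -0.8, 0, 1], [0, 0, -0.5, 0, 1], [0, 0, 0, 0, 1]])

```text
time_s: 15.4
position: [0.5141, 0.305, 0.069]
ee_rot: [-0.0, 0.995, 0.103, 0.0]
contact_force: [0.3, -1.1, -0.6]
grip_width: 0.0197
grip_force: 59.1
```

Request:
carry_out(moves=[[0, 0, 0, 0, 0.15], [0, 0, 0, 0, 0.15], [0, 0, 0, 0, 0.15], [0, 0, 2, 0, 0.15], [0, 0, 4, 0, 0]])

```text
time_s: 15.9
position: [0.5109, 0.3041, 0.1256]
ee_rot: [0.001, 0.995, 0.104, -0.003]
contact_force: [0.4, 0.2, -0.5]
grip_width: 0.0426
grip_force: 0.0
```

Request:
carry_out(moves=[[0, 0, 3.8, 0, 0], [0, -4.4, 0, 0, 0], [0, -4.9, 0, 0, 0], [0, -4.9, 0, 0, 0], [0, -4.9, 0, 0, 0]])

```text
time_s: 16.4
position: [0.5134, 0.1128, 0.1671]
ee_rot: [0.0, 0.995, 0.104, 0.001]
contact_force: [0.2, -0.3, -0.0]
grip_width: 0.0424
grip_force: 0.0
```

Request:
carry_out(moves=[[0, -4.9, 0, 0, 0], [0, -4.9, 0, 0, 0], [0, -4.9, 0, 0, 0], [1, -4.9, 0, 0, 0], [1, -4.9, 0, 0, 0]])

```text
time_s: 16.9
position: [0.5336, -0.1328, 0.1672]
ee_rot: [0.0, 0.995, 0.104, 0.001]
contact_force: [0.9, 0.5, 0.3]
grip_width: 0.0428
grip_force: 0.0
```

Request:
carry_out(moves=[[1.3, -4.9, 0, 0, 0], [1, -3.1, 0, 0, 0], [1, 0, 0, 0, 0], [0, 0, 0, 0, 0], [0, 0, 0, 0, 0]])

```text
time_s: 17.4
position: [0.5661, -0.209, 0.1661]
ee_rot: [-0.0, 0.995, 0.104, -0.0]
contact_force: [-0.1, -0.2, 0.7]
grip_width: 0.0426
grip_force: 0.0
```

```bash
python3 w.py w5; python3 chk.py c5
```

```text
17.4 [ 0.5661 -0.209   0.1661] yaw_y -78.0551479755774 0.042619483735851726 0.022
plug [ 567.6 -210.4   20.5   19.6   65.3] 47.3 576
plug [ 556.7 -303.2   20.2   20.7   11.4] 47.0 551
plug [ 410.1 -207.5   21.    19.5    6.5] 47.1 406
D ([604.7, -8.8, 84.8, 86.8, 149.0], [604.4, -8.3, 4.3, 16.3, 84.6])
D ([498.4, 2.8, 23.6, 24.9, 566.0], [497.9, 3.0, 17.0, 19.1, 80.1])
D ([443.2, -1.6, 27.9, 29.1, 1303.0], [442.2, -0.1, 50.4, 17.9, 2.7])
D ([389.3, -5.0, 23.8, 25.0, 453.0], [388.7, -4.3, 16.7, 17.0, 13.0])
[ 416. -204.   46.] 0.053010009778242884 91
[ 562. -298.   44.] 0.0518330566592311 102
[ 573. -207.   45.] 0.050606658986876885 113
[466. 293.  51.] 0.07107867690227243 812
```

Request:
carry_out(moves=[[0, 0, -5, 0, 0], [0, 0, -4, 0, 0], [0, 0, -3, 0, 0], [0, 0, 0, 0, 0], [0, 0, 0, 0, 1]])

```text
time_s: 18.0
position: [0.5662, -0.2092, 0.0467]
ee_rot: [-0.0, 0.995, 0.104, -0.0]
contact_force: [0.0, -0.3, 0.6]
grip_width: 0.0292
grip_force: 0.0
```

Request:
carry_out(moves=[[0, 0, 0, 0, 1], [0, 0, 0, 0, 1], [0, 0, 0, 0, 1], [0, 0, 3, 0, 1], [0, 0, 4, 0, 1]])

```text
time_s: 18.5
position: [0.5643, -0.2091, 0.1149]
ee_rot: [-0.001, 0.995, 0.103, -0.002]
contact_force: [0.1, 0.7, -0.1]
grip_width: 0.0193
grip_force: 58.9
```

Request:
carry_out(moves=[[0, 0, 5, 0, 1], [-1, 4, 0, 0, 1], [-1, 4.9, 0, 0, 1], [-1, 4.9, 0, 0, 1], [-0.9, 4.9, 0, 0, 1]])

```text
time_s: 19.0
position: [0.5267, -0.0217, 0.1671]
ee_rot: [0.0, 0.995, 0.103, 0.001]
contact_force: [0.2, 0.1, -1.3]
grip_width: 0.0198
grip_force: 58.9
```

Request:
carry_out(moves=[[0, 4.9, 0, 0, 1], [0, 4.9, 0, 0, 1], [0, 4.9, 0, 0, 1], [0, 4.9, 0, 0, 1], [0, 4.9, 0, 0, 1]])

```text
time_s: 19.5
position: [0.5271, 0.2239, 0.1671]
ee_rot: [-0.0, 0.995, 0.104, 0.001]
contact_force: [1.5, 0.6, -0.8]
grip_width: 0.0196
grip_force: 58.9
```

Request:
carry_out(moves=[[0, 1.9, 0, 0, 1], [0, 0, 0, 0, 1], [0, 0, 0, 0, 1], [0, 0, -4, 0, 1], [0, 0, -3, 0, 1]])

```text
time_s: 20.0
position: [0.528, 0.2394, 0.0961]
ee_rot: [0.0, 0.995, 0.103, 0.001]
contact_force: [0.2, -0.3, -1.1]
grip_width: 0.0197
grip_force: 59.0
```

Request:
carry_out(moves=[[0, 0, -1.5, 0, 1], [0, 0, -0.8, 0, 1], [0, 0, -0.5, 0, 1], [0, 0, 0, 0, 1], [0, 0, 0, 0, 0.15]])

```text
time_s: 20.5
position: [0.5285, 0.2411, 0.0697]
ee_rot: [-0.0, 0.995, 0.103, 0.001]
contact_force: [-0.6, 0.2, -0.1]
grip_width: 0.0329
grip_force: 0.0
```

Request:
carry_out(moves=[[0, 0, 0, 0, 0.15], [0, 0, 0, 0, 0.15], [0, 0, 2, 0, 0.15], [0, 0, 4, 0, 0], [0, 0, 3.8, 0, 0]])

```text
time_s: 21.0
position: [0.5268, 0.2408, 0.1672]
ee_rot: [0.0, 0.995, 0.104, -0.001]
contact_force: [0.7, 1.0, 0.3]
grip_width: 0.0428
grip_force: 0.0
```

Request:
carry_out(moves=[[0, -4.9, 0, 0, 0], [0, -4.9, 0, 0, 0], [0, -4.9, 0, 0, 0], [0, -4.9, 0, 0, 0], [0, -4.9, 0, 0, 0]])

```text
time_s: 21.5
position: [0.5273, -0.0058, 0.1671]
ee_rot: [0.0, 0.995, 0.104, 0.001]
contact_force: [0.8, 0.2, -0.5]
grip_width: 0.0427
grip_force: 0.0
```

Request:
carry_out(moves=[[0, -4.9, 0, 0, 0], [0, -4.9, 0, 0, 0], [0, -4.9, 0, 0, 0], [1, -4.9, 0, 0, 0], [1, -4.9, 0, 0, 0]])

```text
time_s: 22.0
position: [0.5474, -0.2512, 0.1671]
ee_rot: [0.0, 0.995, 0.103, 0.001]
contact_force: [0.5, 0.2, -0.2]
grip_width: 0.0427
grip_force: 0.0
```

Request:
carry_out(moves=[[0.8, -4, 0, 0, 0], [0, -1.4, 0, 0, 0], [0, 0, 0, 0, 0], [0, 0, 0, 0, 0]])

```text
time_s: 22.4
position: [0.5551, -0.302, 0.1661]
ee_rot: [-0.001, 0.995, 0.104, -0.0]
contact_force: [-1.1, 0.2, 0.5]
grip_width: 0.0428
grip_force: 0.0
```

```bash
python3 w.py w6; python3 chk.py c6
```

```text
22.4 [ 0.5551 -0.302   0.1661] yaw_y -78.1114174546008 0.04277533231822347 0.022
plug [ 556.5 -303.5   20.2   20.    12.3] 47.3 565
[ 415. -204.   44.] 0.05140215447998775 94
[ 562. -299.   45.] 0.051629545048569314 100
[466. 293.  51.] 0.06999169061357957 806
[532. 241.  67.] 0.06987406063358781 94
```

Request:
carry_out(moves=[[0, 0, -5, 0, 0], [0, 0, -4, 0, 0], [0, 0, -3, 0, 0], [0, 0, 0, 0, 0], [0, 0, 0, 0, 1]])

```text
time_s: 23.0
position: [0.5555, -0.3017, 0.0467]
ee_rot: [-0.0, 0.995, 0.104, -0.0]
contact_force: [1.1, 0.2, -0.5]
grip_width: 0.0294
grip_force: 0.0
```

Request:
carry_out(moves=[[0, 0, 0, 0, 1], [0, 0, 0, 0, 1], [0, 0, 0, 0, 1], [0, 0, 3, 0, 1], [0, 0, 4, 0, 1]])

```text
time_s: 23.5
position: [0.5534, -0.3018, 0.1147]
ee_rot: [-0.002, 0.995, 0.103, -0.002]
contact_force: [0.2, -0.8, -0.1]
grip_width: 0.0198
grip_force: 58.9
```

Request:
carry_out(moves=[[0, 0, 5, 0, 1], [-1, 4, 0, 0, 1], [-1, 4.8, 0, 0, 1], [-1, 4.8, 0, 0, 1], [-1, 4.8, 0, 0, 1]])

```text
time_s: 24.0
position: [0.5147, -0.1177, 0.1669]
ee_rot: [0.0, 0.995, 0.103, 0.0]
contact_force: [1.3, 0.8, -2.1]
grip_width: 0.0196
grip_force: 59.0
```

Request:
carry_out(moves=[[-1, 4.8, 0, 0, 1], [-1, 4.8, 0, 0, 1], [-1, 4.8, 0, 0, 1], [-0.8, 4.8, 0, 0, 1], [0, 4.9, 0, 0, 1]])

```text
time_s: 24.5
position: [0.4762, 0.1236, 0.167]
ee_rot: [0.0, 0.995, 0.103, 0.0]
contact_force: [1.5, -0.1, -0.9]
grip_width: 0.0197
grip_force: 59.0
```

Request:
carry_out(moves=[[0, 4.9, 0, 0, 1], [0, 4, 0, 0, 1], [0, 1.9, 0, 0, 1], [0, 0, 0, 0, 1], [0, 0, -4, 0, 1]])

```text
time_s: 25.0
position: [0.4819, 0.2316, 0.132]
ee_rot: [-0.001, 0.995, 0.104, 0.006]
contact_force: [1.5, -0.4, -0.6]
grip_width: 0.0195
grip_force: 59.0
```

Request:
carry_out(moves=[[0, 0, -3, 0, 1], [0, 0, -1.5, 0, 1], [0, 0, -0.8, 0, 1], [0, 0, -0.5, 0, 1], [0, 0, 0, 0, 1]])

```text
time_s: 25.5
position: [0.4779, 0.2297, 0.0688]
ee_rot: [-0.0, 0.995, 0.103, 0.0]
contact_force: [-0.1, 0.5, -0.5]
grip_width: 0.0197
grip_force: 59.0
```

Request:
carry_out(moves=[[0, 0, 0, 0, 0.15], [0, 0, 0, 0, 0.15], [0, 0, 0, 0, 0.15], [0, 0, 2, 0, 0.15], [0, 0, 4, 0, 0]])

```text
time_s: 26.0
position: [0.4748, 0.2291, 0.126]
ee_rot: [0.001, 0.995, 0.104, -0.003]
contact_force: [-0.3, 0.3, -0.4]
grip_width: 0.0423
grip_force: 0.0
```

Request:
carry_out(moves=[[0, 0, 3.8, 0, 0], [-1, -4.9, 0, 0, 0], [-1, -4.8, 0, 0, 0], [-1, -4.8, 0, 0, 0], [-1, -4.8, 0, 0, 0]])

```text
time_s: 26.5
position: [0.437, 0.0355, 0.167]
ee_rot: [0.0, 0.995, 0.104, 0.001]
contact_force: [0.6, -1.0, 0.2]
grip_width: 0.0429
grip_force: 0.0
```

Request:
carry_out(moves=[[-1, -4.8, 0, 0, 0], [-1, -4.8, 0, 0, 0], [-0.8, -4.8, 0, 0, 0], [0, -4.9, 0, 0, 0], [0, -4, 0, 0, 0]])

```text
time_s: 27.0
position: [0.409, -0.1988, 0.1672]
ee_rot: [0.001, 0.995, 0.103, 0.001]
contact_force: [0.6, -0.2, -0.2]
grip_width: 0.0428
grip_force: 0.0
```

Request:
carry_out(moves=[[0, -1.1, 0, 0, 0], [0, 0, 0, 0, 0], [0, 0, 0, 0, 0]])

```text
time_s: 27.3
position: [0.4092, -0.2061, 0.1662]
ee_rot: [-0.0, 0.995, 0.103, -0.0]
contact_force: [0.2, 0.0, -0.6]
grip_width: 0.043
grip_force: 0.0
```

```bash
python3 w.py w7; python3 chk.py c7
```

```text
27.3 [ 0.4092 -0.2061  0.1662] yaw_y -78.11987587716797 0.04297042557042635 0.022
plug [ 410.  -207.7   20.7   19.5   79. ] 47.3 551
D ([496.4, 2.4, 23.9, 25.3, 961.0], [496.4, 3.1, 18.5, 17.6, 32.2])
D ([442.6, -0.7, 28.3, 29.4, 2376.0], [441.8, -0.1, 49.5, 19.5, 3.5])
D ([387.9, -5.2, 23.8, 25.2, 668.0], [387.6, -4.5, 18.5, 16.5, 66.9])
D ([256.1, -512.1, 17.3, 18.9, 255.0], [255.5, -511.1, 5.7, 18.4, 47.9])
[ 416. -205.   45.] 0.0519007788547865 93
[465. 293.  52.] 0.07056684893653398 813
[489. 236.  53.] 0.07035259223842139 442
```

Request:
carry_out(moves=[[0, 0, -5, 0, 0], [0, 0, -4, 0, 0], [0, 0, -3, 0, 0], [0, 0, 0, 0, 0], [0, 0, 0, 0, 1]])

```text
time_s: 27.9
position: [0.4095, -0.206, 0.0467]
ee_rot: [-0.0, 0.995, 0.104, -0.0]
contact_force: [-0.6, 0.3, -0.1]
grip_width: 0.0294
grip_force: 0.0
```

Request:
carry_out(moves=[[0, 0, 0, 0, 1], [0, 0, 0, 0, 1], [0, 0, 0, 0, 1], [0, 0, 3, 0, 1], [0, 0, 4, 0, 1]])

```text
time_s: 28.4
position: [0.4077, -0.206, 0.1157]
ee_rot: [-0.002, 0.995, 0.103, -0.002]
contact_force: [0.6, -0.3, -0.2]
grip_width: 0.0197
grip_force: 59.1
```

Request:
carry_out(moves=[[0, 0, 5, 0, 1], [0, 4, 0, 0, 1], [0, 4.9, 0, 0, 1], [0, 4.9, 0, 0, 1], [0, 4.9, 0, 0, 1]])

```text
time_s: 28.9
position: [0.4092, -0.0187, 0.1672]
ee_rot: [0.0, 0.995, 0.103, 0.001]
contact_force: [1.6, 0.4, -0.2]
grip_width: 0.0198
grip_force: 59.1
```

Request:
carry_out(moves=[[0, 4.9, 0, 0, 1], [0.7, 4.9, 0, 0, 1], [1, 4.9, 0, 0, 1], [0, 4.9, 0, 0, 1], [0, 4.3, 0, 0, 1]])

```text
time_s: 29.4
position: [0.4263, 0.2214, 0.1672]
ee_rot: [-0.0, 0.995, 0.104, 0.001]
contact_force: [0.5, -0.9, -0.3]
grip_width: 0.02
grip_force: 59.1
```

Request:
carry_out(moves=[[0, 0, 0, 0, 1], [0, 0, 0, 0, 1], [0, 0, -4, 0, 1], [0, 0, -3, 0, 1], [0, 0, -1.5, 0, 1]])

```text
time_s: 29.9
position: [0.4247, 0.2168, 0.0789]
ee_rot: [0.001, 0.995, 0.103, -0.002]
contact_force: [0.7, -1.5, -1.0]
grip_width: 0.0196
grip_force: 59.2
```

Request:
carry_out(moves=[[0, 0, -0.8, 0, 1], [0, 0, -0.5, 0, 1], [0, 0, 0, 0, 1], [0, 0, 0, 0, 0.15], [0, 0, 0, 0, 0.15]])

```text
time_s: 30.4
position: [0.4273, 0.2191, 0.0695]
ee_rot: [-0.0, 0.995, 0.103, 0.001]
contact_force: [0.4, 0.2, -0.4]
grip_width: 0.0363
grip_force: 0.0
```

Request:
carry_out(moves=[[0, 0, 0, 0, 0.15], [0, 0, 2, 0, 0.15], [0, 0, 4, 0, 0], [0, 0, 3.8, 0, 0], [0, 0, 5, 0, 0]])

```text
time_s: 30.9
position: [0.4251, 0.2186, 0.2167]
ee_rot: [0.0, 0.995, 0.104, -0.001]
contact_force: [1.3, 0.2, -0.3]
grip_width: 0.043
grip_force: 0.0
```

Request:
carry_out(moves=[[-2, 0, 3.4, 0, 0], [0, 0, 0, 0, 0], [0, 0, 0, 0, 0]])

```text
time_s: 31.2
position: [0.4067, 0.2192, 0.2516]
ee_rot: [-0.0, 0.995, 0.104, 0.002]
contact_force: [-0.3, 0.1, -1.1]
grip_width: 0.0428
grip_force: 0.0
```

```bash
python3 w.py w8; python3 chk.py c8; python3 -c "
from m import *
d=cam('wrist');P=cloud(d);print(wood(P,d['color'],.070,.085,100))"
```

```text
31.2 [0.4067 0.2192 0.2516] yaw_y -78.08261305008018 0.042842900689171945 0.022
plug [531.  241.7  25.6  24.4  16.3] 65.2 558
plug [515.4 309.5  28.6  22.1  85.1] 65.3 526
plug [477.8 230.9  27.   24.7  16.5] 65.3 534
plug [461.5 297.2  25.7  24.7  89.6] 65.3 455
plug [413.7 283.9  29.9  21.9  32.3] 65.4 422
plug [421.9 219.3  29.2  25.7  32.2] 65.2 462
D ([600.0, 11.7, 86.6, 88.5, 152.0], [600.0, 11.4, 16.9, 4.4, 28.3])
D ([496.4, 7.7, 23.2, 24.9, 294.0], [496.8, 6.3, 16.9, 18.5, 65.7])
D ([447.3, 7.1, 26.7, 28.3, 417.0], [441.8, 1.4, 49.2, 18.2, 3.3])
D ([387.8, -1.2, 23.6, 24.9, 317.0], [387.9, -1.7, 17.6, 17.4, 29.7])
[480. 229.  51.] 0.07103868538641867 782
[465. 293.  51.] 0.07021519376481355 808
[(6252, np.float64(82.3), [601.3, 38.2, 50.9, 79.6, 2.9]), (4430, np.float64(77.3), [469.9, 263.1, 165.4, 149.0, 12.3])]
```

View pics/w8.png

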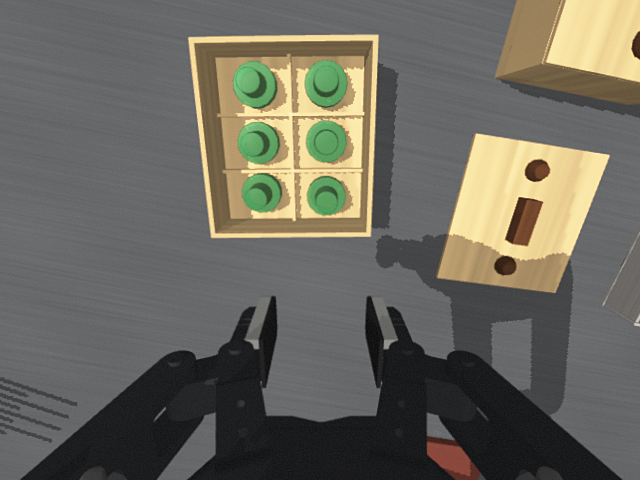

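All six stoppers stand upright in separate compartments (pixels 255,85 / 326,82 / 258,143 / 326,142 / 262,193 / 326,196). The lid lies with its bar at (523,222). I fetch the lid next.

Request:
carry_out(moves=[[0.5, -4.5, 0, -4, 0], [1, -4.5, 0, -4.1, 0], [1, -4.5, 0, 0, 0], [1, -4.5, -3, 0, 0], [0, -3.8, -3, 0, 0]])

```text
time_s: 31.85
position: [0.4413, 0.0028, 0.1922]
ee_rot: [0.0, 0.999, 0.033, 0.001]
contact_force: [0.4, -0.2, -0.7]
grip_width: 0.0427
grip_force: 0.0
```

Request:
carry_out(moves=[[0, 0, -4, 0, 0], [0, 0, -4, 0, 0], [0, 0, -3, 0, 0], [0, 0, -2, 0, 0], [0, 0, -1.2, 0, 0]])

```text
time_s: 32.35
position: [0.4378, 0.0052, 0.0476]
ee_rot: [-0.001, 0.999, 0.033, -0.003]
contact_force: [1.0, 0.5, 0.6]
grip_width: 0.0426
grip_force: 0.0
```

Request:
carry_out(moves=[[0, 0, -0.5, 0, 0], [0, 0, -0.5, 0, 0], [0, 0, 0, 0, 0], [0, 0, 0, 0, 0], [0, 0, 0, 0, 0.3]])

```text
time_s: 32.85
position: [0.4412, 0.0049, 0.0419]
ee_rot: [0.0, 0.999, 0.033, 0.001]
contact_force: [0.5, -0.1, -1.2]
grip_width: 0.0303
grip_force: 0.0
```

Request:
carry_out(moves=[[0, 0, 0, 0, 1], [0, 0, 0, 0, 1], [0, 0, 0, 0, 1], [0, 0, 0, 0, 1], [0, 0, 0, 0, 1]])

```text
time_s: 33.35
position: [0.4414, 0.0046, 0.0422]
ee_rot: [0.0, 0.999, 0.033, 0.001]
contact_force: [-1.1, -2.4, 5.5]
grip_width: 0.0164
grip_force: 59.0
```

Request:
carry_out(moves=[[0, 0, 1, 0, 1], [0, 0, 2, 0, 1], [0, 0, 2, 0, 1], [0, 0, 0, 0, 1], [0, 0, 0, 0, 1]])

```text
time_s: 33.85
position: [0.4406, 0.005, 0.0913]
ee_rot: [0.0, 0.999, 0.033, 0.001]
contact_force: [0.0, -0.3, -2.3]
grip_width: 0.016
grip_force: 59.1
```

```bash
python3 w.py w9; python3 -c "
from m import *
d=cam('wrist');P=cloud(d);s=sense();print(wood(P,d['color'],.055,.075,500))
for n in ('side','scene'):
  d=cam(n);P=cloud(d);print(n,wood(P,d['color'],.055,.073,500),wood(P,d['color'],.074,.082,200),darks(P,d['color']))"
```

```text
33.85 [0.4406 0.005  0.0913] yaw_y -86.21320173724929 0.01595922889239643 0.022
D ([580.0, -38.9, 40.4, 42.4, 25.0], [580.0, -38.7, 0.8, 3.2, 4.5])
D ([580.6, -51.2, 41.6, 42.6, 132.0], [580.6, -51.2, 0.8, 5.4, 1.9])
D ([579.8, -37.4, 31.7, 32.8, 31.0], [579.9, -37.4, 2.3, 0.6, 87.6])
D ([575.9, 50.1, 14.7, 16.4, 93.0], [575.8, 50.6, 11.8, 0.8, 89.9])
D ([579.6, -30.6, 19.4, 20.8, 55.0], [579.5, -30.2, 0.8, 2.9, 6.3])
D ([581.1, -66.5, 14.4, 16.1, 80.0], [581.2, -66.3, 0.9, 8.4, 2.8])
D ([495.9, 9.2, 72.9, 74.2, 2125.0], [495.4, 9.2, 19.0, 18.4, 5.0])
D ([442.8, 5.5, 77.4, 78.3, 3888.0], [440.6, 5.4, 51.0, 18.2, 3.1])
D ([388.2, 2.0, 72.8, 74.0, 1419.0], [387.7, 2.0, 17.5, 17.4, 42.4])
[(54571, np.float64(60.6), [461.6, 7.0, 120.3, 149.3, 3.9]), (1171, np.float64(60.8), [381.9, 2.2, 41.6, 30.8, 4.9])]
side [(3264, np.float64(62.7), [440.8, 4.3, 164.8, 153.2, 3.8])] [] [([684.6, 284.8, 24.6, 25.9, 155.0], [676.7, 286.8, 34.3, 67.6, 47.2]), ([713.2, -1.0, 93.2, 94.9, 44.0], [712.9, -1.2, 10.0, 18.7, 57.1]), ([657.9, -4.3, 97.1, 98.7, 112.0], [659.0, -5.1, 10.1, 47.4, 80.4]), ([605.5, -
[... 532 characters left out ...]
, [550.9, 278.3, 10.8, 148.6, 14.7])] [(237, np.float64(78.3), [327.1, -770.0, 98.7, 244.7, 70.1]), (1069, np.float64(78.5), [470.3, 260.6, 171.7, 149.0, 12.3]), (292, np.float64(78.1), [735.8, 20.3, 64.2, 161.8, 27.7])] [([527.8, -654.2, 11.3, 13.1, 26.0], [525.8, -654.7, 66.8, 5.6, 20.1]), ([441.5, -0.6, 78.2, 80.3, 25.0], [440.5, 0.8, 16.8, 9.8, 3.4]), ([463.4, 12.2, 76.5, 78.0, 29.0], [464.5, 11.3, 8.4, 15.8, 30.4]), ([668.1, 11.3, 97.2, 99.1, 79.0], [666.4, 11.9, 13.1, 42.8, 75.1]), ([687.9, 284.3, 26.1, 28.1, 45.0], [688.1, 284.3, 21.2, 6.7, 82.5]), ([727.2, 292.2, 26.2, 27.8, 55.0], [727.1, 291.4, 23.2, 7.0, 78.3]), ([754.8, 320.5, 22.2, 23.6, 213.0], [756.1, 317.5, 7.8, 57.4, 17.5])]
```

View pics/w9.png

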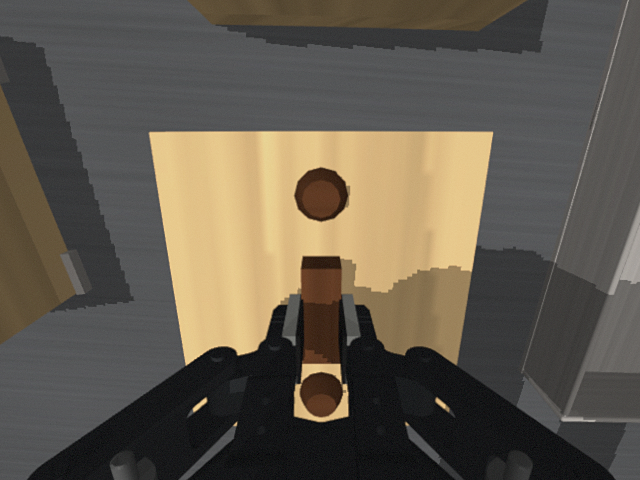

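The wrist view shows the lid held level and square, with its far lug at (320,194) and the bar between the pads. All three cameras put it at about (441,5) mm.

Request:
carry_out(moves=[[0, 0, 3, 0, 1], [0, 2, 3, 4.2, 1], [0.5, 4, 1.4, 4.2, 1], [0.5, 4, 0, 0, 1], [0.5, 4, 0, 0, 1]])

```text
time_s: 34.55
position: [0.4556, 0.1463, 0.1651]
ee_rot: [-0.0, 0.994, 0.106, 0.0]
contact_force: [0.2, -0.1, -2.3]
grip_width: 0.0158
grip_force: 59.1
```

Request:
carry_out(moves=[[0.5, 4, 0, 0, 1], [0.5, 4, 0, 0, 1], [0.4, 2.6, 0, 0, 1], [0, 1, 0, 0, 1], [0, 0, 0, 0, 1]])

```text
time_s: 35.05
position: [0.4687, 0.2617, 0.1639]
ee_rot: [0.0, 0.994, 0.107, -0.001]
contact_force: [-0.0, 0.1, -1.8]
grip_width: 0.0162
grip_force: 59.2
```

Request:
carry_out(moves=[[0, 0, 0, 0, 1], [0, 0, -1, 0, 1], [0, 0, -0.5, 0, 1], [0, 0, 0, 0, 1], [0, 0, 0, 0, 1]])

```text
time_s: 35.55
position: [0.4693, 0.2604, 0.1497]
ee_rot: [0.0, 0.994, 0.106, -0.0]
contact_force: [0.3, -0.1, -1.9]
grip_width: 0.0159
grip_force: 59.2
```

```bash
python3 w.py w10; python3 -c "
from m import *
for n in ('wrist','side','scene'):
  d=cam(n);P=cloud(d);cv2.imwrite(f'pics/l_{n}.png',d['color']);
  for z in ((.116,.126),(.126,.136),(.074,.081)): print(n,z,wood(P,d['color'],*z,300))"
```

```text
35.55 [0.4693 0.2604 0.1497] yaw_y -77.86243784019842 0.01594090484965119 0.022
D ([523.4, 272.7, 131.2, 132.4, 2124.0], [522.8, 272.6, 18.7, 19.0, 29.0])
D ([471.5, 261.3, 135.7, 136.6, 3885.0], [469.5, 260.9, 50.4, 18.2, 11.6])
D ([417.9, 249.9, 131.3, 132.4, 1419.0], [417.4, 249.6, 18.9, 17.2, 62.7])
wrist (0.116, 0.126) [(55058, np.float64(120.1), [490.8, 265.7, 120.2, 149.3, 12.3]), (1143, np.float64(120.2), [412.7, 248.8, 41.6, 30.7, 10.9])]
wrist (0.126, 0.136) []
wrist (0.074, 0.081) [(636, np.float64(77.5), [549.5, 280.3, 1.1, 148.6, 12.3])]
side (0.116, 0.126) [(1931, np.float64(121.7), [470.4, 258.0, 165.9, 154.3, 12.1])]
side (0.126, 0.136) []
side (0.074, 0.081) []
scene (0.116, 0.126) [(301, np.float64(121.2), [329.0, -767.8, 104.8, 242.9, 69.1]), (2647, np.float64(122.4), [470.1, 259.1, 169.4, 149.2, 11.9])]
scene (0.126, 0.136) [(1346, np.float64(131.5), [312.2, -813.3, 225.8, 118.2, 5.5])]
scene (0.074, 0.081) [(552, np.float64(78.3), [471.7, 261.0, 167.6, 148.7, 12.1])]
```

Lid against box agrees in all three cameras: the box is about +0.7, +2 mm from the lid. I correct and lower.

Request:
carry_out(moves=[[0.07, 0.2, -1, 0.2, 1], [0, 0, -1, 0, 1], [0, 0, -0.5, 0, 1], [0, 0, -0.3, 0, 1], [0, 0, -0.2, 0, 1]])

```text
time_s: 36.25
position: [0.4698, 0.2629, 0.1193]
ee_rot: [0.0, 0.994, 0.108, -0.0]
contact_force: [0.0, -0.0, -2.0]
grip_width: 0.0163
grip_force: 59.2
```

Request:
carry_out(moves=[[0, 0, -0.2, 0, 1], [0, 0, -0.2, 0, 1], [0, 0, 0, 0, 1], [0, 0, 0, 0, 1]])

```text
time_s: 36.65
position: [0.4702, 0.263, 0.1162]
ee_rot: [-0.0, 0.994, 0.108, 0.0]
contact_force: [0.4, 0.1, -2.2]
grip_width: 0.0166
grip_force: 59.2
```

```bash
python3 -c "
from m import *
print(sense()['position'],sense()['contact_force'],sense()['moment'])
for n in ('wrist','side','scene'):
  d=cam(n);P=cloud(d);cv2.imwrite(f'pics/l2_{n}.png',d['color']);
  for z in ((.080,.096),): print(n,z,wood(P,d['color'],*z,800))"
```

```text
[0.4702227  0.26300015 0.11618594] [ 0.39074178  0.07184181 -2.22988791] [0.01060646 0.00257483 0.00853055]
wrist (0.08, 0.096) [(55123, np.float64(86.2), [491.5, 268.1, 120.3, 149.3, 12.5]), (1146, np.float64(86.4), [413.2, 251.3, 41.9, 30.7, 13.1])]
side (0.08, 0.096) [(1130, np.float64(91.3), [49.5, 775.0, 141.3, 226.0, 0.0]), (1955, np.float64(87.4), [471.4, 260.2, 166.2, 156.1, 12.4]), (3142, np.float64(84.7), [661.5, 2.5, 165.2, 154.4, 2.6])]
scene (0.08, 0.096) [(2816, np.float64(84.4), [660.8, 3.4, 167.1, 151.2, 2.5]), (2602, np.float64(88.2), [474.3, 259.6, 168.6, 148.4, 14.3])]
```

Request:
carry_out(moves=[[0, 0, -0.2, 0, 1], [0, 0, -0.15, 0, 1], [0, 0, 0, 0, 1], [0, 0, 0, 0, 0.2], [0, 0, 0, 0, 0]])

```text
time_s: 37.3
position: [0.4704, 0.2631, 0.1128]
ee_rot: [-0.0, 0.994, 0.108, 0.0]
contact_force: [-0.7, 0.1, 0.6]
grip_width: 0.0422
grip_force: 0.0
```

Request:
carry_out(moves=[[0, 0, 0, 0, 0], [0, 0, 0, 0, 0], [0, 0, 3, 0, 0], [0, 0, 4, 0, 0], [0, 0, 0, 0, 0]])

```text
time_s: 37.8
position: [0.4736, 0.2644, 0.1887]
ee_rot: [-0.001, 0.994, 0.108, 0.005]
contact_force: [0.3, -0.2, 1.2]
grip_width: 0.0427
grip_force: 0.0
```

```bash
python3 -c "
from m import *
print(sense()['position'],sense()['time_s'])
for n in ('wrist','side','scene'):
  d=cam(n);P=cloud(d);cv2.imwrite(f'pics/l3_{n}.png',d['color']);
  print(n,wood(P,d['color'],.078,.092,800),darks(P,d['color']) if n=='wrist' else '')"
```

```text
[0.47358359 0.26437847 0.18873454] 37.8
wrist [(35836, np.float64(82.4), [469.6, 263.3, 164.3, 148.9, 12.4])] [([523.9, 275.6, 93.9, 95.2, 886.0], [523.3, 275.3, 18.8, 18.8, 71.3]), ([470.2, 261.9, 98.4, 99.4, 1309.0], [470.3, 263.2, 49.7, 16.6, 12.3]), ([418.6, 252.4, 93.7, 94.9, 637.0], [417.9, 252.3, 17.2, 17.6, 43.6])]
side [(977, np.float64(91.1), [50.1, 774.7, 139.8, 224.5, 0.2]), (2119, np.float64(83.5), [471.1, 260.0, 166.4, 156.2, 12.9]), (3193, np.float64(84.6), [661.3, 3.7, 165.8, 155.0, 2.3])] 
scene [(2950, np.float64(84.2), [660.9, 3.6, 167.1, 151.3, 3.1]), (3496, np.float64(84.4), [470.6, 260.9, 170.5, 148.5, 12.5])]
```

View pics/l3_scene.png

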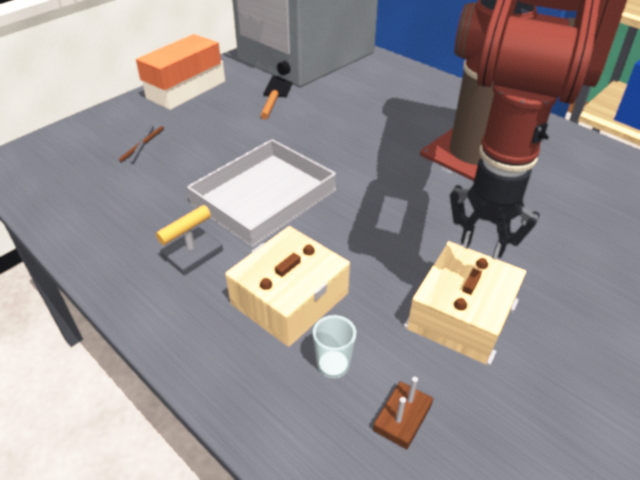

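The scene view shows the lid flat on the stock box (bar at 472,282), the bin empty, and the torch, beaker and rest untouched. The plate measures 82.4–84 mm high, as for a seated lid. Now the closed box.

Request:
carry_out(moves=[[0, 0, 3, 0, 0], [2, -3, 3.7, -3, 0], [2.5, -3.5, 0, -3, 0], [2.5, -3.5, 0, -3.4, 0], [2.5, -3.5, 0, 0, 0]])

```text
time_s: 38.45
position: [0.5644, 0.1277, 0.2468]
ee_rot: [0.0, 1.0, 0.026, -0.001]
contact_force: [0.4, 1.1, 0.2]
grip_width: 0.0426
grip_force: 0.0
```

Request:
carry_out(moves=[[2.5, -3.5, 0, 0, 0], [2.5, -3.5, 0, 0, 0], [2.5, -3.5, 0, 0, 0], [2, -2, 0, 0, 0], [0, 0, 0, 0, 0]])

```text
time_s: 38.95
position: [0.6602, 0.0005, 0.2455]
ee_rot: [0.0, 1.0, 0.024, -0.002]
contact_force: [-0.4, -0.6, -0.6]
grip_width: 0.0428
grip_force: 0.0
```

Request:
carry_out(moves=[[0, 0, 0, 0, 0], [0, 0, 0, 0, 0]])

```text
time_s: 39.15
position: [0.6584, 0.0049, 0.247]
ee_rot: [-0.0, 1.0, 0.026, -0.001]
contact_force: [-0.3, -0.0, -0.4]
grip_width: 0.0425
grip_force: 0.0
```

```bash
python3 w.py w11; python3 -c "
from m import *
d=cam('wrist');P=cloud(d);print(wood(P,d['color'],.076,.092,800))"
```

```text
39.15 [0.6584 0.0049 0.247 ] yaw_y -86.97252078124657 0.04245728845738109 0.022
D ([706.6, 295.1, 24.1, 25.4, 2781.0], [711.3, 307.0, 89.5, 60.3, 11.4])
D ([707.6, 323.9, 24.4, 25.6, 374.0], [709.3, 322.9, 32.3, 19.6, 3.4])
D ([715.1, 7.6, 94.0, 95.3, 557.0], [714.8, 7.4, 19.0, 17.8, 2.6])
D ([661.1, 3.6, 98.4, 99.6, 809.0], [660.5, 4.3, 49.2, 16.5, 3.6])
D ([606.9, 2.5, 94.0, 95.3, 427.0], [606.5, 2.4, 18.4, 15.6, 79.4])
D ([525.8, 272.7, 93.7, 95.0, 448.0], [525.6, 273.1, 17.3, 17.4, 84.4])
D ([472.7, 262.0, 98.0, 99.0, 1230.0], [471.2, 262.1, 50.0, 19.3, 13.9])
D ([424.6, 254.8, 92.2, 93.9, 74.0], [424.9, 254.9, 3.8, 9.1, 38.9])
[(2088, np.float64(88.7), [719.1, -214.6, 110.0, 9.7, 0.5]), (27092, np.float64(82.5), [659.7, 4.6, 164.6, 149.4, 2.6]), (11060, np.float64(82.3), [464.0, 303.7, 135.8, 278.9, 46.1])]
```

Request:
carry_out(moves=[[0.2, 0, -4, 0, 0], [0, 0, -4, 0, 0], [0, 0, -3, 0, 0], [0, 0, -1.8, 0, 0], [0, 0, -0.7, 0, 0]])

```text
time_s: 39.75
position: [0.6594, 0.0052, 0.1106]
ee_rot: [-0.0, 1.0, 0.027, -0.002]
contact_force: [-0.5, 0.4, -0.2]
grip_width: 0.0423
grip_force: 0.0
```

Request:
carry_out(moves=[[0, 0, -0.3, 0, 0], [0, 0, 0, 0, 0], [0, 0, 0, 0, 0.3], [0, 0, 0, 0, 1], [0, 0, 0, 0, 1]])

```text
time_s: 40.25
position: [0.6625, 0.0041, 0.1122]
ee_rot: [-0.0, 1.0, 0.026, 0.001]
contact_force: [-0.5, 0.8, 4.4]
grip_width: 0.0161
grip_force: 59.5
```

Request:
carry_out(moves=[[0, 0, 0, 0, 1], [0, 0, 0, 0, 1], [0, 0, 0, 0, 1], [0, 0, 0.5, 0, 1], [0, 0, 1, 0, 1]])

```text
time_s: 40.75
position: [0.6598, 0.0039, 0.1237]
ee_rot: [-0.0, 1.0, 0.026, -0.002]
contact_force: [-1.3, -0.0, -3.4]
grip_width: 0.016
grip_force: 58.7
```

Request:
carry_out(moves=[[0, 0, 1.5, 0, 1], [0, 0, 1, 0, 1], [0, 0, 0, 0, 1], [0, 0, 0, 0, 1]])

```text
time_s: 41.15
position: [0.6618, 0.0039, 0.151]
ee_rot: [0.0, 1.0, 0.026, 0.001]
contact_force: [0.4, -0.4, -4.3]
grip_width: 0.0159
grip_force: 58.8
```

```bash
python3 w.py w12; python3 -c "
from m import *
for n in ('wrist','side','scene'):
  d=cam(n);P=cloud(d);print(n,wood(P,d['color'],.11,.135,800))"
```

```text
41.15 [0.6618 0.0039 0.151 ] yaw_y -87.01560356485052 0.015864183567660034 0.022
D ([714.9, 7.0, 132.7, 134.0, 2101.0], [714.5, 6.9, 18.9, 19.3, 18.9])
D ([661.6, 4.2, 137.2, 138.1, 3896.0], [659.4, 4.2, 51.0, 18.1, 2.5])
D ([607.1, 1.7, 132.6, 133.8, 1409.0], [606.6, 1.6, 17.7, 16.8, 47.8])
wrist [(52703, np.float64(120.3), [681.6, 5.4, 118.6, 149.3, 2.8]), (1027, np.float64(120.6), [602.0, 1.8, 38.4, 30.8, 4.4])]
side [(3068, np.float64(121.7), [660.0, 0.2, 165.8, 154.4, 2.6])]
scene [(1792, np.float64(130.6), [309.6, -811.8, 228.5, 123.9, 5.7]), (2569, np.float64(121.3), [659.8, 2.9, 165.6, 151.5, 3.0])]
```

The box is held level at 37 mm up, with its weight on the wrist. I carry it over the lid.

Request:
carry_out(moves=[[0, 0, 2, 0, 1], [0, 0, 3, 0, 1], [-1, 1, 3, 3, 1], [-2, 2.5, 0, 3, 1], [-2, 3, 0, 3.6, 1]])

```text
time_s: 41.85
position: [0.6117, 0.0687, 0.2315]
ee_rot: [0.0, 0.994, 0.11, 0.001]
contact_force: [0.2, 1.8, -3.8]
grip_width: 0.0162
grip_force: 59.1
```

Request:
carry_out(moves=[[-2.5, 3.5, 0, 0, 1], [-2.5, 3.5, 0, 0, 1], [-2.5, 3.5, 0, 0, 1], [-2.5, 3.5, 0, 0, 1], [-2, 2.5, 0, 0, 1]])

```text
time_s: 42.35
position: [0.4895, 0.2358, 0.2299]
ee_rot: [-0.0, 0.994, 0.11, -0.0]
contact_force: [1.1, -0.8, -3.7]
grip_width: 0.016
grip_force: 59.1
```

Request:
carry_out(moves=[[-1.5, 2, 0, 0, 1], [-0.4, 0.9, 0, 0, 1], [0, 0, 0, 0, 1], [0, 0, 0, 0, 1], [0, 0, 0, 0, 1]])

```text
time_s: 42.85
position: [0.4732, 0.262, 0.2302]
ee_rot: [0.0, 0.994, 0.109, 0.0]
contact_force: [-0.6, -0.1, -4.5]
grip_width: 0.0159
grip_force: 59.1
```

```bash
python3 w.py w13; python3 -c "
from m import *
for n in ('wrist','side','scene'):
  d=cam(n);P=cloud(d);cv2.imwrite(f'pics/k_{n}.png',d['color']);print(n,wood(P,d['color'],.19,.21,800),wood(P,d['color'],.076,.09,300))"
```

```text
42.85 [0.4732 0.262  0.2302] yaw_y -77.48521906371889 0.01588628677926477 0.022
wrist [(53578, np.float64(200.4), [493.7, 266.4, 118.3, 150.9, 12.6]), (991, np.float64(200.6), [415.5, 249.6, 38.7, 30.8, 11.2])] []
side [(2115, np.float64(202.2), [472.1, 258.7, 165.3, 153.0, 11.8])] [(378, np.float64(89.2), [96.7, 746.5, 255.8, 116.9, 56.2]), (1107, np.float64(83.2), [468.7, 259.5, 166.6, 152.2, 12.5])]
scene [(2936, np.float64(201.8), [473.1, 261.3, 166.7, 149.7, 12.2])] [(412, np.float64(82.9), [327.2, -770.2, 107.1, 247.4, 69.8]), (337, np.float64(85.2), [722.9, -215.7, 27.6, 112.5, 79.6]), (1493, np.float64(83.6), [520.1, 272.8, 68.0, 151.2, 12.4])]
```

Request:
carry_out(moves=[[-0.14, 0.1, -0.5, -0.1, 1], [0, 0, -0.6, 0, 1], [0, 0, -0.5, 0, 1], [0, 0, -0.4, 0, 1], [0, 0, -0.3, 0, 1]])

```text
time_s: 43.55
position: [0.4708, 0.2639, 0.2066]
ee_rot: [0.0, 0.994, 0.109, -0.0]
contact_force: [0.1, 0.9, -3.9]
grip_width: 0.016
grip_force: 59.1
```

Request:
carry_out(moves=[[0, 0, -0.2, 0, 1], [0, 0, -0.2, 0, 1], [0, 0, 0, 0, 1], [0, 0, 0, 0, 1]])

```text
time_s: 43.95
position: [0.4711, 0.264, 0.2035]
ee_rot: [-0.0, 0.994, 0.109, 0.0]
contact_force: [0.1, 0.2, -4.1]
grip_width: 0.0161
grip_force: 59.1
```

```bash
python3 -c "
from m import *
print(sense()['position'],sense()['contact_force'],sense()['moment'])
for n in ('wrist','side','scene'):
  d=cam(n);P=cloud(d);cv2.imwrite(f'pics/k2_{n}.png',d['color']);print(n,wood(P,d['color'],.165,.18,800))"
```

```text
[0.47113849 0.26397825 0.20347419] [ 0.11346788  0.23219874 -4.14228297] [ 0.03777141 -0.01227425 -0.04340157]
wrist [(53582, np.float64(173.7), [491.6, 268.3, 118.4, 150.9, 12.6]), (995, np.float64(173.8), [413.1, 251.8, 38.5, 30.7, 12.5])]
side [(2065, np.float64(175.3), [469.9, 261.1, 166.0, 155.2, 12.0])]
scene [(2749, np.float64(175.3), [472.6, 261.9, 165.8, 152.8, 11.4])]
```

Request:
carry_out(moves=[[0, 0, -0.2, 0, 1], [0, 0, -0.2, 0, 1], [0, 0, -0.2, 0, 1], [0, 0, -0.1, 0, 1], [0, 0, 0, 0, 1]])

```text
time_s: 44.6
position: [0.4709, 0.2639, 0.196]
ee_rot: [0.0, 0.994, 0.109, -0.0]
contact_force: [0.5, 0.5, -4.0]
grip_width: 0.016
grip_force: 59.1
```

Request:
carry_out(moves=[[0, 0, -0.05, 0, 1], [0, 0, 0, 0, 1], [0, 0, 0, 0, 0.2], [0, 0, 0, 0, 0], [0, 0, 0, 0, 0]])

```text
time_s: 45.1
position: [0.4716, 0.2641, 0.1966]
ee_rot: [-0.0, 0.994, 0.109, 0.001]
contact_force: [0.6, -0.2, 0.4]
grip_width: 0.0427
grip_force: 0.0
```

Request:
carry_out(moves=[[0, 0, 2, 0, 0], [0, 0, 4, 0, 0], [0, 0, 4, 0, 0], [-2, -4, 2, 0, 0], [-1, -4, 0, 0, 0]])

```text
time_s: 45.6
position: [0.442, 0.1842, 0.3204]
ee_rot: [-0.0, 0.994, 0.11, 0.004]
contact_force: [0.4, -0.1, -0.1]
grip_width: 0.043
grip_force: 0.0
```

Request:
carry_out(moves=[[0, -4, 0, 0, 0], [0, -4, 0, 0, 0], [0, -4, 0, 0, 0], [0, 0, 0, 0, 0], [0, 0, 0, 0, 0]])

```text
time_s: 46.1
position: [0.4413, 0.0634, 0.3164]
ee_rot: [-0.0, 0.994, 0.107, 0.001]
contact_force: [-0.3, 0.3, -0.1]
grip_width: 0.0429
grip_force: 0.0
```

```bash
python3 -c "
from m import *
print(sense()['position'],sense()['contact_force'])
for n in ('wrist','side','scene'):
  d=cam(n);P=cloud(d);cv2.imwrite(f'pics/e_{n}.png',d['color']);w=wood(P,d['color'],.155,.175,800);print(n,w)
  i=(P[...,2]>.155)&(P[...,2]<.172)&(abs(P[...,0]-.471)<.08)&(abs(P[...,1]-.262)<.08); q=P[i]; A=np.c_[q[:,:2],np.ones(len(q))]; print(np.linalg.lstsq(A,q[:,2],rcond=None)[0])
cv2.imwrite('pics/e.png',np.hstack([cv2.imread('pics/e_side.png')[100:400,180:480],cv2.imread('pics/e_scene.png')[180:480,320:620]]))"
```

```text
[0.44130468 0.06335398 0.31635397] [-0.28818642  0.26773084 -0.12323209]
wrist [(32984, np.float64(165.4), [451.4, 343.5, 164.8, 312.5, 12.3])]
[-0.00138636  0.00379912  0.165074  ]
side [(2100, np.float64(166.8), [469.7, 260.8, 166.2, 155.8, 12.5])]
[-0.00655552  0.01935077  0.16486012]
scene [(3557, np.float64(167.0), [470.7, 261.3, 168.0, 153.6, 11.6])]
[-0.00496906 -0.00317095  0.17023724]
```

View pics/e.png

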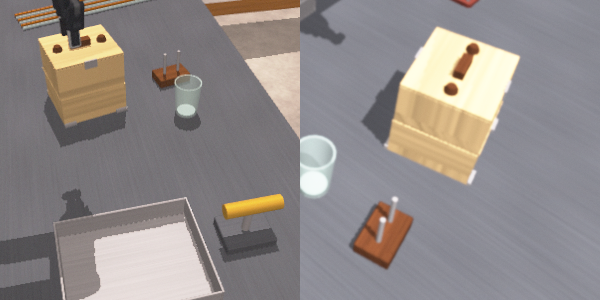

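The picture shows the closed box sitting level and aligned on the lidded box (side crop 82,70, scene crop 455,90), with torch, beaker and rest undisturbed. Its top plate is at 165.4 mm against 166 expected.

```bash
python3 -c "
from plant import *
print(hand_in())"
```

```text
the job is handed in; nothing more can be done
None
```

The job is handed in with no verdict shown: my last camera check had all six stoppers in separate compartments, the lid seated, and the closed box level on its lugs (top plate 165.4 mm, 166 expected), with torch, beaker and rest left in place.

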